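# Fit the divider in a sample transport box and put the lid on

## Task

Take the wider of the two grey panels out of the steel stand and slide it upright into the pair of grooves in the white transport box, fully down to the floor, so that it parts the sample cups from the cold pack. Then put the lid on the box so that it sits flush all round. Leave the narrower panel in the stand, and leave the cups and the cold pack in the box where they are, without tipping them.

Things in the scene. Friction and masses are not known exactly. Their poses are not given: they have to be found in the camera images.
- box: White open box, fixed; outside 220 (x) by 170 (y) by 105 high, walls 18, floor 15 thick (all mm). Origin: centre of underside, z up. Midway along each long inner wall (y = +67, -67) two grey ribs, 12 deep, form an upright groove 13 wide at x = 0; they are straight up to z = 81, then flare as a lead-in to z = 91. A panel in both grooves stands in the box's y-z plane.
- panel: The wider flat grey panel: 10 mm thick (its x), 128 mm wide (its y), 78 mm high (its z). Origin: centre of its lower edge. At the start it stands upright in one of the two slots of the stand, either one.
- narrow_panel: The narrower grey panel: 10 mm thick (x), 90 mm wide (y), 78 mm high (z), too narrow for the grooves; it stands in the other slot of the stand and stays there. Origin: centre of its lower edge.
- stand: Steel stand fixed to the bench: base 170 (x) by 110 (y) by 12 mm high. Origin: centre of underside. Two slots along its y at x = -40 and +40 mm, 13 mm wide between low cheeks that reach 42 mm above the bench; the panels stand on the base, their tops 90 mm above the bench.
- lid: White lid lying right way up on the bench. Origin: centre of underside, z up. Plug 178 (x) by 128 (y) by 8 mm high, fits inside the rim with 3 mm to spare each side; above it a cover 220 by 170 by 15 mm (top at z = 23); on top a grey bridge handle: bar 100 mm along y, 18 wide, from z = 41 to 53, feet at its ends. Fits either way round; seated, origin 97 mm above the box's.
- cup_a: Small white capped sample cup, 40 mm across, 45 mm tall, standing inside the box on its floor; stays there. Origin: centre of its underside.
- cup_b: Small white capped sample cup, 40 mm across, 45 mm tall, standing inside the box on its floor; stays there. Origin: centre of its underside.
- cold_pack: Blue flat cold pack, 50 by 100 by 22 mm, lying on the floor of the box on the other side of the grooves from the cups; stays there. Origin: centre of its underside.

How it is judged:
On the way:
1. the wider panel stands fully down in both grooves of the box, before the lid goes on (x of panel in the frame of box between -0.0035 and 0.0035 m and y of panel in the frame of box between -0.005 and 0.005 m and z of panel in the frame of box between 0.01 and 0.018 m and angle between the x axis of panel and the x axis of box, either way round below 0.06 rad and angle between panel's own z axis and vertical below 0.08 rad), for 0.2 s.
At the end, for the whole second after the job is handed in: Wider panel upright in both grooves on the box floor (3 mm in height, 3.5 mm across, 5 mm along); lid seated with its plug inside the rim (92 to 100 mm up, centred within 6 mm, level, square); both at rest; narrower panel in the stand, moved under 30 mm (all of step 1 and x of lid in the frame of box between -0.006 and 0.006 m and y of lid in the frame of box between -0.006 and 0.006 m and z of lid in the frame of box between 0.092 and 0.1 m and angle between the x axis of lid and the x axis of box, either way round below 0.08 rad and angle between lid's own z axis and vertical below 0.04 rad and linear speed of each of panel, lid below 0.02 m/s and distance of narrow_panel from where it was at the start of the episode below 0.03 m); the robot touches nothing.
It fails at once if the narrower panel is moved by more than 30 mm (distance of narrow_panel from where it was at the start of the episode above 0.03 m).
It fails at once if a sample cup or the cold pack in the box is moved by more than 30 mm, or tipped (distance of any of cup_a, cup_b, cold_pack from where it was at the start of the episode above 0.03 m or angle between any of cup_a, cup_b, cold_pack's own z axis and vertical above 0.5 rad).
It also fails if it takes over 72 s, if anything falls off the work surface, if the arm or the gripper's body presses on something with over 40 N, if the wrist force passes 120 N, or if a joint passes its speed limit or range.

## Robot

A 6-joint arm with a two-finger parallel gripper is mounted at the origin on the work surface. World frame = base frame: x ahead of the robot, y to its left, z up, the work surface at z = 0. Lengths are in m, angles in rad, forces in N, time in s.
With the tool pointing down it reaches from about 0.35 to 0.975 m from the base axis. Payload 4.9 kg.
Tool frame: the origin (TCP) lies on the mounting face of the last link; the fingertips stand 173 mm ahead of it and the grasp point (between the pads) lies 155 mm ahead of it (tcp_to_grasp is the distance from the TCP to the grasp point, in m); z points along the fingers, y is the line along which they close (so a half turn about z gives the same grasp; the last joint's range is limited). The gripper opens to 85 mm and grips with 20 to 120 N. Pads are 22 mm wide; open, the fingers measure 114 mm over their backs; the gripper's body (76 mm by 85 mm) begins 54 mm behind the grasp point. The pads swing forward as they close: fully open they stand 13 mm farther back than shut.
Start: joints at [1.1, 0.053, 1.613, -0, 1.476, -0.119], TCP at [0.215, 0.587, 0.405] pointing down, gripper open.
Joint ranges: [-3.01, 3.01], [-1.01, 2.22], [0.06, 2.58], [-1.02, 4.17], [0.09, 2.62], [-3.14, 3.14]. Speed limits (rad/s): [2.57, 2.57, 3.14, 3.14, 3.14, 3.14].

## Interface

Orientations are given as a rotation vector (axis times angle).
In Python, from station import get_obs, get_image, calibration, finish_job, tcp_to_grasp gives the robot as it stands. The module is installed in compiled form; this text tells all that it offers.
- The arm moves only by the tool arm_command, never from a script. Its argument "plan" is a list that holds one entry, the list of rows, each a list of 6 numbers: the shift along the tool's x, y, z in cm, then the turn, a rotation vector about the tool's x, y, z in rad. A call has 1 to 12 rows; each row is the pose to reach, as a shift and turn from the pose commanded when the call began, along the tool's axes at that moment; what a row does not reach only later rows make up. A row lasts 1/12 s, in which the tool goes at most 41.7 mm and 7.16 degrees, less where a joint would pass 70% of its speed; a pose out of reach is approached as far as the arm can. A call with a gripper value outside its range is refused whole. "gripper" is the closure, from -1 (fully open) to 1 (shut), set as the call begins (left out, the last holds). The fingers move at their own pace and stop on an object; "force" is the grip in N (left out, the last holds). Time passes only in rows, so rows that repeat a pose let the fingers close. It gives the time, the measured TCP pose, the force, the opening and the grip force at its end, in the units of the state.
- get_obs(): the state, without advancing time (a new reading comes with each control period).
- get_image(name): name is "side" or "top"; returns (picture, depth): 384x512x3 uint8, blue, green, red; 384x512 float32, m along the optical axis (not along the pixel's ray), 0 where there is no reading.
- calibration(name): a dict with "fx", "fy", "cx", "cy" (pixels), "dist" ([k1, k2, p1, p2, k3] as OpenCV has them; the pictures are not rectified), "pose" (4x4, takes a point from camera to world coordinates). Camera axes: x right, y up, looking along -z (the intrinsics and any distortion apply to the point x, -y, -z); pixel columns grow to the right and rows downward; lengths in m; the calibration is good to about 2 mm. A picture is of the moment at which its call begins. calibration takes no time and is no camera call.
- finish_job(): hands the job in; it is judged then, once.
The state is a dict: "t": time; "q": joint angles; "dq": joint speeds; "effort": joint torques, N m; "tool_pos": TCP position; "tool_rot": TCP orientation; "contact_force": force on the tool from outside, world axes, zero at the start; "wrist_torque": the same for the moment, N m; "opening": finger opening in m; "grip_force": force on a finger pad.
Only numpy, scipy, OpenCV 4.12 (cv2) and the standard library are available. Lean on these libraries where they do the work, as an engineer would, in place of code of your own. Each camera call takes 0.05 s, during which the arm holds its last target. There are 200 camera calls.

## Working session

There is one attempt and no reset: what is moved stays moved. The work goes in short steps, Python scripts to look and compute and a tool call to move; the robot and the scene stay as the last step left them, time stands still between calls to the robot, and variables do not carry over. Pictures are saved under pics/ and viewed, at most 10 in all, crops included, and the job is handed in when it is done.

Besides the shell and the picture viewer there is one more tool, called after "Request:" as a command line: name --argument value ..., lists and objects as JSON in quotes. arm_command: Moves the arm, as the interface text tells. Its arguments: {"type":"object","properties":{"plan":{"type":"array"},"gripper":{"type":"number"},"force":{"type":"number"}},"required":["plan"]}

```bash
mkdir -p pics; cat > h.py <<'E'
import numpy as np, cv2
from station import *
from scipy.spatial.transform import Rotation as R
def pts(name):
    im,d=get_image(name); c=calibration(name)
    K=np.array([[c['fx'],0,c['cx']],[0,c['fy'],c['cy']],[0,0,1]]); dist=np.array(c['dist'],float)
    v,u=np.mgrid[0:384,0:512]
    n=cv2.undistortPoints(np.stack([u,v],-1).reshape(-1,1,2).astype(np.float32),K,dist).reshape(384,512,2)
    P=np.stack([n[...,0]*d,-n[...,1]*d,-d],-1)
    T=np.array(c['pose']); W=P@T[:3,:3].T+T[:3,3]
    W[d<=0]=np.nan
    return im,d,W
E
python3 - <<'E'
from h import *
o=get_obs();print({k:np.round(v,3) for k,v in o.items()}, tcp_to_grasp)
for n in('side','top'):
    im,d,W=pts(n);cv2.imwrite(f'pics/{n}0.png',im);np.save(f'{n}0.npy',W)
    print(n,np.round(calibration(n)['pose'],3).tolist(),calibration(n)['fx'],(d>0).mean())
E
```

```text
{'t': np.float64(0.0), 'q': array([ 1.1  ,  0.053,  1.614, -0.   ,  1.476, -0.119]), 'dq': array([-0.   , -0.001,  0.001,  0.   ,  0.002, -0.001]), 'effort': array([ 0.0000e+00, -3.9367e+01, -3.7018e+01, -0.0000e+00,  7.0000e-03,
       -0.0000e+00]), 'tool_pos': array([0.215, 0.586, 0.403]), 'tool_rot': array([-5.500e-01, -3.093e+00,  3.000e-03]), 'contact_force': array([ 0.334, -0.444,  0.253]), 'wrist_torque': array([-0.021, -0.013,  0.003]), 'grip_force': np.float64(0.0), 'opening': np.float64(0.085)} 0.1547
side [[-0.934, 0.243, -0.264, 0.279], [-0.358, -0.674, 0.647, 0.665], [-0.021, 0.698, 0.716, 0.786], [0.0, 0.0, 0.0, 1.0]] 436.39397245602834 0.996124267578125
top [[0.026, 0.998, -0.057, 0.493], [-0.999, 0.025, -0.023, -0.009], [-0.022, 0.058, 0.998, 1.029], [0.0, 0.0, 0.0, 1.0]] 427.81987178968484 0.995849609375
```

View pics/top0.png

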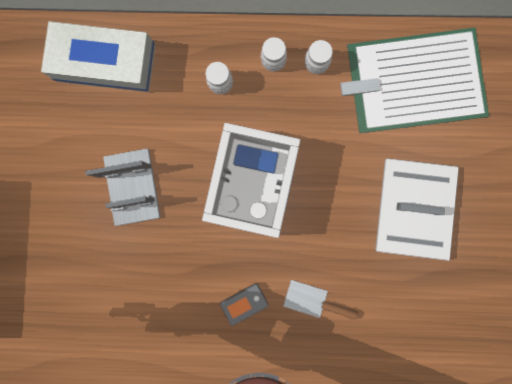

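View pics/side0.png

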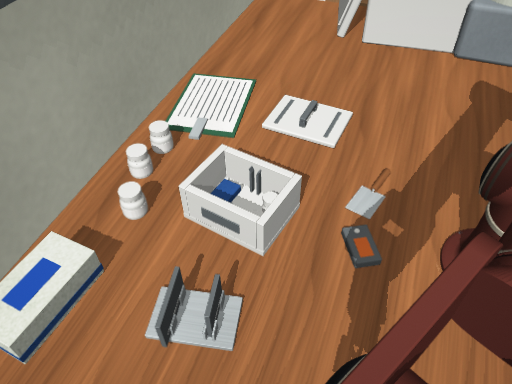

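Top view: stand at about (132,187), with the wider panel in the upper slot (88–150,170) and the narrower one at (110–153,203). The box is at (252,180) and the lid at (418,209). In the box, the cold pack is at (255,158) and the cups at (230,204) and (258,210). The side view agrees on which panel is wider. Next I'll measure them.

```bash
cat > m.py <<'E'
from h import *
def rect(p,lab):
    p=p[:,:2].astype(np.float32)*1000
    (c,s,a)=cv2.minAreaRect(p); print(lab,len(p),'c',np.round(c,1),'size',np.round(s,1),'ang',round(a,2))
W={n:np.load(f'{n}0.npy') for n in('side','top')}
T=W['top']
def roi(n,x0,x1,y0,y1):
    w=W[n]; return w
# approx centres via top pixels
for l,(u,v) in dict(stand=(118,187),box=(252,180),lid=(400,190),wide=(120,170),nar=(130,203)).items(): print(l,np.round(T[v,u],3))
def sel(n,c,r,z0,z1):
    w=W[n].reshape(-1,3); return w[(np.abs(w[:,0]-c[0])<r)&(np.abs(w[:,1]-c[1])<r)&(w[:,2]>z0)&(w[:,2]<z1)]
cb=T[180,252];cl=T[190,400];cs=T[187,130]
for n in W:
    print(n)
    p=sel(n,cb,.16,.095,.115);rect(p,'boxrim');print(np.median(p[:,2]))
    p=sel(n,cl,.16,.014,.032);rect(p,'lidcover');print(np.median(p[:,2]))
    p=sel(n,cl,.12,.047,.06);rect(p,'lidbar');print(np.median(p[:,2]))
    p=sel(n,cs,.11,.006,.018);rect(p,'standbase')
    p=sel(n,cs,.11,.084,.097)
    rect(p,'paneltops')
    # split by clustering
    _,lab,cc=cv2.kmeans(p[:,:2].astype(np.float32),2,None,(3,50,1e-6),5,cv2.KMEANS_PP_CENTERS)
    for k in(0,1): rect(p[lab[:,0]==k],'panel%d'%k);print(np.percentile(p[lab[:,0]==k][:,2],[5,50,95]))
E
python3 m.py
```

```text
stand [0.541 0.353 0.01 ]
box [0.565 0.031 0.013]
lid [ 0.55  -0.315  0.024]
wide [0.577 0.331 0.063]
nar [0.502 0.298 0.083]
side
boxrim 2610 c [562.9  29.5] size [173.8 222.6] ang 78.81
0.10714623532145962
lidcover 2701 c [ 509.6 -356.4] size [175.2 221. ] ang 84.53
0.02621079167618179
lidbar 154 c [ 509.5 -357.5] size [105.   18.4] ang 85.1
0.055529124257196416
standbase 3222 c [541.  324.7] size [219.2 216.8] ang 0.17
paneltops 716 c [543.9 327.9] size [ 91.2 129.8] ang 11.57
panel0 431 c [582.7 335.9] size [ 12.2 129.8] ang 12.22
[0.08597417 0.09297477 0.09526275]
panel1 285 c [507.2 306.5] size [10.8 90.6] ang 11.54
[0.08742468 0.09305759 0.09520758]
top
boxrim 2766 c [561.   31.2] size [170.1 220.2] ang 78.75
0.10418816754551985
lidcover 6522 c [ 507.7 -356.1] size [170.1 221.4] ang 84.43
0.02230274553235756
lidbar 354 c [ 508.3 -356.4] size [99.9 17.9] ang 84.47
0.05195727489691243
standbase 2402 c [548.5 297.7] size [170.9 162.2] ang 12.85
paneltops 461 c [541.6 328.9] size [ 90.  127.4] ang 11.94
panel0 272 c [580.5 337.1] size [ 10.4 127.4] ang 11.75
[0.08617966 0.08909928 0.09212455]
panel1 189 c [505.3 307.9] size [10.2 89.4] ang 12.1
[0.08657741 0.0892165  0.09194452]
```

```bash
cat > go.py <<'E'
import sys
from h import *
# usage: go.py x y zgrasp(mm) yaw_y(deg): shift/turn from measured pose to put grasp point there, tool down
def go(x,y,z,yaw):
    o=get_obs();p=np.array(o['tool_pos'])*1000;M=R.from_rotvec(o['tool_rot'])
    a=np.radians(yaw);yy=np.array([np.cos(a),np.sin(a),0]);zz=np.array([0,0,-1.]);xx=np.cross(yy,zz)
    G=R.from_matrix(np.stack([xx,yy,zz],1))
    tgt=np.array([x,y,z+tcp_to_grasp*1000])
    print('shift cm',np.round(M.inv().apply(tgt-p)/10,2),'turn',np.round((M.inv()*G).as_rotvec(),3))
    ya=M.as_matrix()[:,1];print('t',round(float(o['t']),2),'grasp',np.round(p+M.as_matrix()[:,2]*tcp_to_grasp*1000,1),'yaw',np.round(np.degrees(np.arctan2(ya[1],ya[0])),2),'tilt z',np.round(M.as_matrix()[:,2],4),'F',np.round(o['contact_force'],1),'op',round(float(o['opening'])*1000,1),'gf',round(float(o['grip_force']),1))
if __name__=='__main__': go(*map(float,sys.argv[1:]))
E
python3 go.py 581.5 336.5 150 11.9
```

```text
shift cm [-43.   -10.83   9.9 ] turn [-2.000e-03  1.000e-03  1.011e+00]
t 0.1 grasp [215.1 586.2 248.9] yaw 69.84 tilt z [-9.0e-04 -1.7e-03 -1.0e+00] F [ 0.9  0.3 -0.5] op 85.2 gf 0.0
```

Request:
arm_command --plan '[[[-43,-10.8,9.9,0,0,1.011],[-43,-10.8,9.9,0,0,1.011],[-43,-10.8,9.9,0,0,1.011],[-43,-10.8,9.9,0,0,1.011],[-43,-10.8,9.9,0,0,1.011],[-43,-10.8,9.9,0,0,1.011],[-43,-10.8,9.9,0,0,1.011],[-43,-10.8,9.9,0,0,1.011],[-43,-10.8,9.9,0,0,1.011],[-43,-10.8,9.9,0,0,1.011],[-43,-10.8,9.9,0,0,1.011],[-43,-10.8,9.9,0,0,1.011]]]' --gripper 0

```text
t: 1.1
tool_pos: [0.5855, 0.3327, 0.3028]
tool_rot: [1.986, 2.433, -0.005]
contact_force: [-0.6, -0.2, -0.7]
opening: 0.0425
grip_force: 0.0
```

```bash
python3 go.py 581.5 336.5 80 11.9
```

```text
shift cm [ 0.47 -0.31  6.81] turn [-0.002  0.003 -0.006]
t 1.1 grasp [585.3 332.2 148.1] yaw 11.57 tilt z [-0.0014 -0.0032 -1.    ] F [-0.6 -0.2 -0.7] op 42.5 gf 0.0
```

Request:
arm_command --plan '[[[0,0,1,0,0,0],[0,0,2,0,0,0],[0,0,3,0,0,0],[0,0,3,0,0,0],[0,0,3,0,0,0]]]'

```text
t: 1.52
tool_pos: [0.5804, 0.3379, 0.2741]
tool_rot: [-1.976, -2.441, 0.004]
contact_force: [0.6, 0.4, 0.1]
opening: 0.0428
grip_force: 0.0
```

```bash
python3 go.py 581.5 336.5 80 11.9
```

```text
shift cm [-0.16  0.09  3.94] turn [-0.003  0.     0.002]
t 1.52 grasp [580.  337.8 119.4] yaw 12.02 tilt z [-0.0026 -0.0011 -1.    ] F [0.6 0.4 0.1] op 42.8 gf 0.0
```

Request:
arm_command --plan '[[[0,0,1,0,0,0],[0,0,2,0,0,0],[0,0,3,0,0,0],[0,0,3.5,0,0,0],[0,0,3.9,0,0,0],[0,0,3.9,0,0,0],[0,0,3.9,0,0,0]]]'

```text
t: 2.1
tool_pos: [0.5818, 0.3371, 0.2364]
tool_rot: [-1.979, -2.44, 0.001]
contact_force: [-0.4, -0.4, -0.4]
opening: 0.0429
grip_force: 0.0
```

```bash
python3 go.py 581.5 336.5 80 11.9
```

```text
shift cm [-0.05 -0.05  0.17] turn [-0.  0.  0.]
t 2.1 grasp [581.8 337.1  81.7] yaw 11.91 tilt z [-4.e-04 -2.e-04 -1.e+00] F [-0.4 -0.4 -0.4] op 42.9 gf 0.0
```

Request:
arm_command --plan '[[[0,0,0,0,0,0],[0,0,0,0,0,0],[0,0,0,0,0,0],[0,0,0,0,0,0],[0,0,0,0,0,0],[0,0,0,0,0,0],[0,0,0,0,0,0],[0,0,0,0,0,0]]]' --gripper 1 --force 50

```text
t: 2.77
tool_pos: [0.5821, 0.3373, 0.2375]
tool_rot: [1.978, 2.44, 0.002]
contact_force: [-0.9, 0.5, 4.5]
opening: 0.0089
grip_force: 49.7
```

```bash
python3 go.py 562 30.3 180 -11.2
```

```text
shift cm [-29.62  -8.29  -9.73] turn [ 0.001 -0.     0.403]
t 2.77 grasp [582.3 337.4  82.8] yaw 11.92 tilt z [ 1.2e-03  5.0e-04 -1.0e+00] F [-0.9  0.5  4.5] op 8.9 gf 49.7
```

Request:
arm_command --plan '[[[0,0,-0.5,0,0,0],[0,0,-1.5,0,0,0],[0,0,-3,0,0,0],[0,0,-4.5,0,0,0],[0,0,-6,0,0,0],[0,0,-7.5,0,0,0],[0,0,-9,0,0,0],[0,0,-10.5,0,0,0],[0,0,-11.5,0,0,0],[0,0,-12,0,0,0],[0,0,-12,0,0,0],[0,0,-12,0,0,0]]]'

```text
t: 3.77
tool_pos: [0.5817, 0.3371, 0.3565]
tool_rot: [-1.979, -2.44, 0.001]
contact_force: [0.4, 0.3, -2.0]
opening: 0.0088
grip_force: 49.1
```

```bash
python3 go.py 562 30.3 202 -11.2
```

```text
shift cm [-2.961e+01 -8.270e+00 -2.000e-02] turn [-0.     0.     0.403]
t 3.77 grasp [581.7 337.1 201.8] yaw 11.92 tilt z [-4.e-04 -2.e-04 -1.e+00] F [ 0.4  0.3 -2. ] op 8.8 gf 49.1
```

Request:
arm_command --plan '[[[-1,-0.3,0,0,0,0.015],[-3.5,-1,0,0,0,0.05],[-7,-2,0,0,0,0.1],[-11,-3,0,0,0,0.15],[-15,-4.2,0,0,0,0.2],[-19,-5.3,0,0,0,0.26],[-23,-6.4,0,0,0,0.32],[-26,-7.3,0,0,0,0.36],[-28.2,-7.9,0,0,0,0.385],[-29.3,-8.2,0,0,0,0.4],[-29.6,-8.3,0,0,0,0.403],[-29.6,-8.3,0,0,0,0.403]]]'

```text
t: 4.77
tool_pos: [0.5615, 0.03, 0.356]
tool_rot: [-2.427, -1.993, 0.001]
contact_force: [0.0, 0.7, -0.6]
opening: 0.0092
grip_force: 49.1
```

Request:
arm_command --plan '[[[0,0,0,0,0,0],[0,0,0,0,0,0],[0,0,0,0,0,0],[0,0,0,0,0,0]]]'

```text
t: 5.1
tool_pos: [0.5618, 0.0314, 0.3567]
tool_rot: [-2.425, -1.997, -0.0]
contact_force: [-0.0, 0.5, -1.5]
opening: 0.0091
grip_force: 49.1
```

```bash
python3 go.py 562 30.3 202 -11.2; python3 - <<'E'
from h import *
for n in('side','top'):
    im,d,W=pts(n);np.save(f'{n}1.npy',W)
    c=(slice(60,284),slice(140,364)) if n=='top' else (slice(70,294),slice(140,364))
    cv2.imwrite(f'pics/{n}1.png',cv2.resize(im[c],None,fx=2.5,fy=2.5,interpolation=cv2.INTER_CUBIC))
    w=W.reshape(-1,3);s=w[(abs(w[:,0]-.562)<.09)&(abs(w[:,1]-.0303)<.09)&(w[:,2]>.12)&(w[:,2]<.225)]
    print(n,len(s),np.histogram(s[:,2],10))
    t=s[(s[:,2]>.19)&(s[:,2]<.217)]
    rr=cv2.minAreaRect((t[:,:2]*1000).astype(np.float32));print(rr)
E
```

```text
shift cm [-0.1   0.04 -0.  ] turn [-0.    -0.     0.002]
t 5.1 grasp [561.8  31.4 202. ] yaw -11.08 tilt z [-1.e-04  1.e-04 -1.e+00] F [-0.   0.5 -1.5] op 9.1 gf 49.1
side 1115 (array([ 83, 119, 120, 120, 120, 105,  82, 105, 206,  55]), array([0.13281064, 0.14202099, 0.15123133, 0.16044168, 0.16965203,
       0.17886238, 0.18807272, 0.19728307, 0.20649342, 0.21570377,
       0.22491411]))
((562.1972045898438, 34.80986022949219), (118.72574615478516, 37.73767852783203), 64.98822784423828)
top 7 (array([1, 0, 0, 0, 1, 0, 0, 0, 1, 4]), array([0.14175416, 0.14872482, 0.15569548, 0.16266614, 0.1696368 ,
       0.17660747, 0.18357813, 0.19054879, 0.19751945, 0.20449011,
       0.21146078]))
((552.3506469726562, -3.342534303665161), (7.103748321533203, 0.043250977993011475), 1.057096242904663)
```

View pics/top1.png

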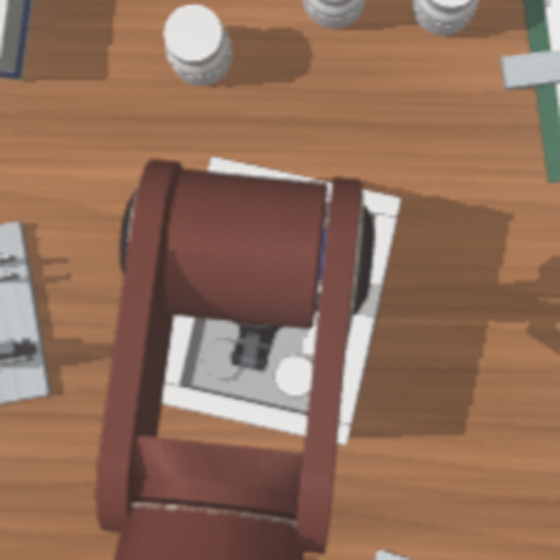

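View pics/side1.png

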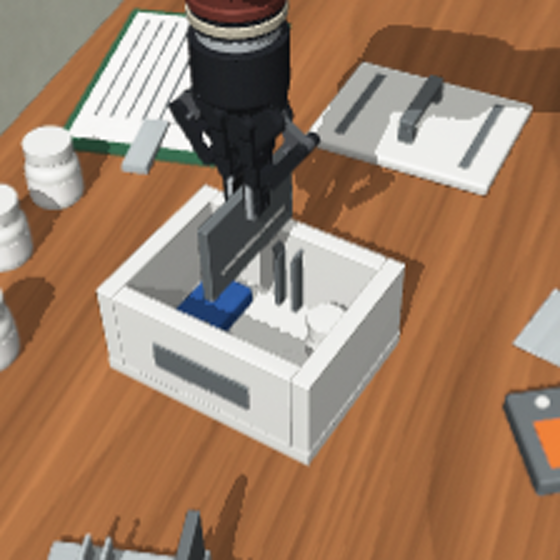

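Side view: the panel hangs level above the box, with the far-wall ribs visible at (278–298,275). The arm blocks the top view, so I'll compare panel and groove in the box frame.

```bash
python3 - <<'E'
from h import *
C=dict(side=(562.9,29.5,-11.19),top=(561,31.2,-11.25))
def bf(W,n):
    cx,cy,a=C[n];a=np.radians(a);w=W.reshape(-1,3)*1000
    dx,dy=w[:,0]-cx,w[:,1]-cy
    return np.stack([dx*np.cos(a)+dy*np.sin(a),-dx*np.sin(a)+dy*np.cos(a),w[:,2]],1)
for n in C:
    b=bf(np.load(n+'0.npy'),n)
    for s in(-1,1):
        r=b[(abs(b[:,0])<30)&(s*b[:,1]>50)&(s*b[:,1]<65)&(b[:,2]>70)&(b[:,2]<97)]
        print(n,'ribs',s,len(r)); print(np.round(r[np.argsort(r[:,0])][::max(1,len(r)//14)],1).tolist())
b=bf(np.load('side1.npy'),'side')
f=b[(abs(b[:,0])<30)&(abs(b[:,1])<75)&(b[:,2]>125)&(b[:,2]<180)]
print('face',len(f)); f=f[abs(f[:,1])<60]
A=np.c_[f[:,1],f[:,2]-150,np.ones(len(f))]
for _ in range(4):
    k=np.linalg.lstsq(A,f[:,0],rcond=None)[0]; r=abs(f[:,0]-A@k);m=r<2;f,A=f[m],A[m]
print('x=k0*y+k1*(z-150)+k2',k,len(f),'resid',r.mean())
g=b[(abs(b[:,0])<20)&(abs(b[:,1])<80)&(b[:,2]>120)&(b[:,2]<212)]
print('y ext',np.percentile(g[:,1],[0,1,50,99,100]),'zmin',g[:,2].min())
E
```

```text
side ribs -1 72
[[-14.6, -52.5, 95.6], [-13.1, -63.7, 79.3], [-12.8, -59.6, 76.1], [-12.4, -64.8, 71.6], [-11.3, -62.1, 76.6], [-10.3, -55.1, 91.4], [-7.2, -55.2, 73.7], [5.8, -53.9, 74.9], [6.5, -63.9, 76.1], [7.4, -56.5, 78.4], [8.3, -58.5, 89.3], [8.9, -54.5, 76.1], [9.9, -55.8, 71.3], [12.5, -55.8, 76.5], [13.6, -57.3, 71.5]]
side ribs 1 2
[[-12.4, 55.8, 93.0], [11.3, 55.9, 92.8]]
top ribs -1 34
[[-14.4, -62.5, 90.5], [-13.7, -55.6, 90.1], [-12.7, -59.9, 89.5], [-11.7, -64.2, 89.3], [-11.0, -57.3, 88.0], [-10.0, -61.6, 88.6], [-8.7, -56.8, 86.2], [-7.6, -61.1, 82.7], [6.4, -60.4, 75.4], [7.0, -64.7, 81.4], [7.6, -57.7, 82.7], [8.4, -62.0, 85.3], [9.0, -55.1, 86.3], [9.6, -59.4, 90.8], [10.7, -63.7, 88.9], [11.9, -58.9, 89.9], [13.0, -63.2, 88.1]]
top ribs 1 39
[[-14.4, 56.9, 92.6], [-13.6, 64.1, 90.3], [-12.6, 59.7, 91.1], [-11.7, 55.2, 92.5], [-10.8, 62.6, 88.9], [-10.3, 55.2, 73.9], [-9.4, 56.1, 89.0], [-8.5, 54.9, 80.6], [-7.4, 59.5, 83.0], [6.4, 60.8, 79.0], [7.2, 65.0, 84.8], [7.5, 62.5, 87.2], [8.4, 55.1, 71.2], [8.9, 55.9, 88.4], [9.5, 62.8, 89.0], [10.3, 55.2, 75.5], [11.1, 56.4, 87.6], [12.1, 55.0, 81.3], [12.8, 59.1, 87.5], [13.8, 63.6, 90.2]]
face 577
x=k0*y+k1*(z-150)+k2 [-7.24280345e-04 -2.84817226e-03 -5.54238301e+00] 491 resid 0.5477613802721885
y ext [-62.30256663 -59.4034525   20.76513922  66.32254838  67.10939212] zmin 132.8106396245927
```

Request:
arm_command --plan '[[[-0.25,0,0.5,0,0,0],[-0.25,0,1.2,0,0,0],[-0.25,0,2,0,0,0],[-0.25,0,2.8,0,0,0],[-0.25,0,3.5,0,0,0],[-0.25,0,4,0,0,0],[-0.25,0,4.3,0,0,0],[-0.25,0,4.6,0,0,0],[-0.25,0,4.9,0,0,0],[-0.25,0,5.2,0,0,0],[-0.25,0,5.5,0,0,0],[-0.25,0,5.5,0,0,0]]]'

```text
t: 6.2
tool_pos: [0.5611, 0.0279, 0.3011]
tool_rot: [-2.427, -1.994, 0.001]
contact_force: [0.3, 0.4, -1.1]
opening: 0.0092
grip_force: 49.1
```

```bash
python3 go.py 561.5 28.9 87 -11.2
```

```text
shift cm [0.1  0.03 5.94] turn [-0.001  0.     0.   ]
t 6.2 grasp [560.9  28.  146.4] yaw -11.17 tilt z [-9.e-04  1.e-04 -1.e+00] F [ 0.3  0.4 -1.1] op 9.2 gf 49.1
```

Request:
arm_command --plan '[[[0,0,0.5,0,0,0],[0,0,1,0,0,0],[0,0,1.5,0,0,0],[0,0,2,0,0,0],[0,0,2.5,0,0,0],[0,0,3,0,0,0],[0,0,3.5,0,0,0],[0,0,4,0,0,0],[0,0,4.5,0,0,0],[0,0,5,0,0,0],[0,0,5,0,0,0]]]'

```text
t: 7.12
tool_pos: [0.5607, 0.0279, 0.2502]
tool_rot: [-2.426, -1.994, 0.003]
contact_force: [0.2, 0.4, -1.1]
opening: 0.0093
grip_force: 49.1
```

Request:
arm_command --plan '[[[0,0,0.2,0,0,0],[0,0,0.4,0,0,0],[0,0,0.6,0,0,0],[0,0,0.7,0,0,0],[0,0,0.8,0,0,0],[0,0,0.8,0,0,0]]]'

```text
t: 7.62
tool_pos: [0.5612, 0.0279, 0.2436]
tool_rot: [-2.427, -1.995, 0.0]
contact_force: [-0.6, -0.5, -1.2]
opening: 0.0093
grip_force: 49.1
```

```bash
python3 go.py 561.5 28.9 87 -11.2
```

```text
shift cm [0.1  0.01 0.19] turn [-0.  0.  0.]
t 7.62 grasp [561.2  27.9  88.9] yaw -11.18 tilt z [-2.e-04 -0.e+00 -1.e+00] F [-0.6 -0.5 -1.2] op 9.3 gf 49.1
```

Request:
arm_command --plan '[[[0,0,0.1,0,0,0],[0,0,0.2,0,0,0],[0,0,0.3,0,0,0],[0,0,0.3,0,0,0],[0,0,0.3,0,0,0]]]'

```text
t: 8.03
tool_pos: [0.5612, 0.0279, 0.2406]
tool_rot: [-2.427, -1.995, 0.0]
contact_force: [0.7, -0.1, -1.1]
opening: 0.0092
grip_force: 49.2
```

Request:
arm_command --plan '[[[0,0,0.1,0,0,0],[0,0,0.2,0,0,0],[0,0,0.2,0,0,0],[0,0,0.2,0,0,0]]]'

```text
t: 8.37
tool_pos: [0.5616, 0.0279, 0.2405]
tool_rot: [2.427, 1.995, -0.0]
contact_force: [-4.2, -1.2, 7.3]
opening: 0.0087
grip_force: 50.6
```

Request:
arm_command --plan '[[[0,0,0,0,0,0],[0,0,0,0,0,0],[0,0,0,0,0,0],[0,0,0,0,0,0],[0,0,0,0,0,0]]]' --gripper 0.2

```text
t: 8.78
tool_pos: [0.5612, 0.0279, 0.2385]
tool_rot: [-2.427, -1.994, 0.0]
contact_force: [-0.2, 0.6, 0.0]
opening: 0.0341
grip_force: 0.0
```

Request:
arm_command --plan '[[[0,0,-0.5,0,0,0],[0,0,-1.5,0,0,0],[0,0,-3,0,0,0],[0,0,-5,0,0,0],[0,0,-8,0,0,0],[0,0,-11,0,0,0],[0,0,-13,0,0,0],[0,0,-14,0,0,0],[0,0,-14,0,0,0]]]'

```text
t: 9.53
tool_pos: [0.5619, 0.0279, 0.3829]
tool_rot: [2.423, 1.992, 0.008]
contact_force: [0.1, -0.5, 0.5]
opening: 0.034
grip_force: 0.0
```

```bash
python3 go.py 508.5 -356.5 130 -5.5
```

```text
shift cm [-38.75   2.14   9.8 ] turn [ 0.007 -0.    -0.099]
t 9.53 grasp [562.9  27.8 228.2] yaw -11.17 tilt z [ 6.8e-03 -6.0e-04 -1.0e+00] F [ 0.1 -0.5  0.5] op 34.0 gf 0.0
```

Request:
arm_command --plan '[[[-4,0.2,0,0,0,-0.02],[-8,0.4,0.5,0,0,-0.04],[-12,0.6,1.5,0,0,-0.06],[-16,0.9,2.5,0,0,-0.08],[-20,1.1,3.5,0,0,-0.099],[-24,1.3,5,0,0,-0.099],[-28,1.5,6.5,0,0,-0.099],[-32,1.8,8,0,0,-0.099],[-35,2,9,0,0,-0.099],[-37.5,2.1,9.5,0,0,-0.099],[-38.7,2.1,9.8,0,0,-0.099],[-38.7,2.1,9.8,0,0,-0.099]]]'

```text
t: 10.53
tool_pos: [0.5056, -0.3573, 0.2782]
tool_rot: [-2.326, -2.106, 0.001]
contact_force: [-0.1, 1.2, -0.1]
opening: 0.0344
grip_force: 0.0
```

Request:
arm_command --plan '[[[0,0,0,0,0,0],[0,0,0,0,0,0],[0,0,0,0,0,0]]]'

```text
t: 10.78
tool_pos: [0.5074, -0.3543, 0.2812]
tool_rot: [2.323, 2.114, 0.001]
contact_force: [0.3, -0.6, 0.3]
opening: 0.0342
grip_force: 0.0
```

```bash
python3 go.py 508.5 -356.5 50 -5.5; python3 - <<'E'
from h import *
im,d,W=pts('top');cv2.imwrite('pics/top2.png',cv2.resize(im[100:260,180:330],None,fx=3,fy=3,interpolation=cv2.INTER_CUBIC))
cx,cy,a=561,31.2,np.radians(-11.25);w=W.reshape(-1,3)*1000
dx,dy=w[:,0]-cx,w[:,1]-cy;b=np.stack([dx*np.cos(a)+dy*np.sin(a),-dx*np.sin(a)+dy*np.cos(a),w[:,2]],1)
r=b[(abs(b[:,0])<12)&(abs(b[:,1])<50)&(b[:,2]>84)&(b[:,2]<110)]
print(len(r),cv2.minAreaRect(r[:,:2].astype(np.float32)),np.percentile(r[:,2],[5,50,95]))
r=b[(abs(b[:,0])<5)&(abs(b[:,1])<70)&(b[:,2]>84)&(b[:,2]<99)]
print('y ext',np.percentile(r[:,1],[0,2,98,100]),'x med at y bins',[round(float(np.median(r[abs(r[:,1]-k)<8,0])),2) for k in(-50,-25,0,25,50)])
E
```

```text
shift cm [-0.21  0.13  7.65] turn [ 0.001 -0.     0.002]
t 10.78 grasp [ 507.5 -354.3  126.5] yaw -5.39 tilt z [ 5.e-04 -0.e+00 -1.e+00] F [ 0.3 -0.6  0.3] op 34.2 gf 0.0
212 ((-0.015270233154296875, -0.0915069580078125), (10.191980361938477, 99.078125), 0.06425946950912476) [88.8847949  92.37863618 94.9941967 ]
y ext [-66.94710397 -63.70840397  60.47317231  67.4087664 ] x med at y bins [-0.24, -0.12, -0.3, -0.17, -0.44]
```

View pics/top2.png

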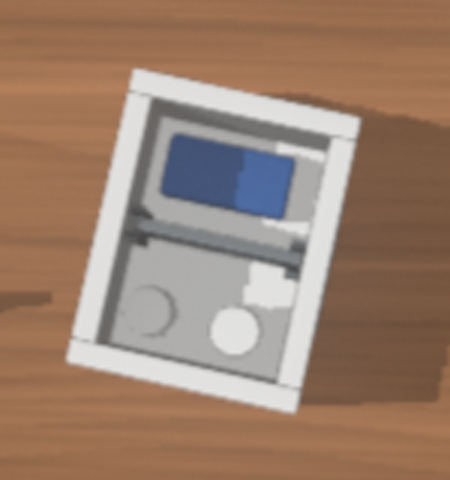

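The panel stands in both grooves, (140,225) to (300,258). Its top is at about 92.4 mm (93 expected), and the cups and cold pack are undisturbed. Next is the lid.

Request:
arm_command --plan '[[[-0.2,0.1,1.5,0,0,0],[-0.2,0.1,3,0,0,0],[-0.2,0.1,4.5,0,0,0],[-0.2,0.1,6,0,0,0],[-0.2,0.1,7,0,0,0],[-0.2,0.1,7.6,0,0,0],[-0.2,0.1,7.6,0,0,0],[-0.2,0.1,7.6,0,0,0]]]'

```text
t: 11.5
tool_pos: [0.5078, -0.3578, 0.2046]
tool_rot: [-2.325, -2.113, 0.0]
contact_force: [0.6, 0.7, -0.2]
opening: 0.0342
grip_force: 0.0
```

```bash
python3 go.py 508.5 -356.5 50 -5.5
```

```text
shift cm [ 0.13  0.06 -0.01] turn [-0. -0.  0.]
t 11.5 grasp [ 507.8 -357.7   49.9] yaw -5.48 tilt z [-1.e-04  1.e-04 -1.e+00] F [ 0.6  0.7 -0.2] op 34.2 gf 0.0
```

Request:
arm_command --plan '[[[0,0,0,0,0,0],[0,0,0,0,0,0],[0,0,0,0,0,0],[0,0,0,0,0,0],[0,0,0,0,0,0],[0,0,0,0,0,0],[0,0,0,0,0,0],[0,0,0,0,0,0]]]' --gripper 1 --force 80

```text
t: 12.17
tool_pos: [0.5081, -0.3583, 0.2062]
tool_rot: [2.324, 2.111, 0.001]
contact_force: [-0.3, 0.4, 5.5]
opening: 0.0166
grip_force: 79.9
```

Request:
arm_command --plan '[[[0,0,-0.5,0,0,0],[0,0,-1.5,0,0,0],[0,0,-3,0,0,0],[0,0,-5,0,0,0],[0,0,-7,0,0,0],[0,0,-9,0,0,0],[0,0,-11,0,0,0],[0,0,-13,0,0,0],[0,0,-15,0,0,0],[0,0,-16,0,0,0],[0,0,-16,0,0,0],[0,0,-16,0,0,0]]]'

```text
t: 13.17
tool_pos: [0.5075, -0.3578, 0.3646]
tool_rot: [2.325, 2.112, -0.0]
contact_force: [0.5, -0.0, -3.0]
opening: 0.0162
grip_force: 78.9
```

```bash
python3 go.py 562 30.3 210 -11.2; python3 - <<'E'
from h import *
im,d,W=pts('side');cv2.imwrite('pics/side2.png',im)
w=W.reshape(-1,3)*1000
s=w[(abs(w[:,0]-508)<140)&(abs(w[:,1]+356)<140)&(w[:,2]>165)&(w[:,2]<205)]
print(len(s),cv2.minAreaRect(s[:,:2].astype(np.float32)))
A=np.c_[s[:,0]-508,s[:,1]+356,np.ones(len(s))]
for _ in range(4):
    k=np.linalg.lstsq(A,s[:,2],rcond=None)[0];m=abs(s[:,2]-A@k)<4;s,A=s[m],A[m]
print(k,len(s))
E
```

```text
shift cm [ 3.915e+01  1.700e+00 -1.000e-02] turn [0.    0.    0.099]
t 13.17 grasp [ 507.5 -357.8  209.9] yaw -5.5 tilt z [ 1.e-04 -1.e-04 -1.e+00] F [ 0.5 -0.  -3. ] op 16.2 gf 78.9
2857 ((507.76910400390625, -357.03302001953125), (180.64060974121094, 221.3468017578125), 84.50595092773438)
[-7.23255463e-04 -7.64947263e-03  1.85558881e+02] 2491
```

View pics/side2.png

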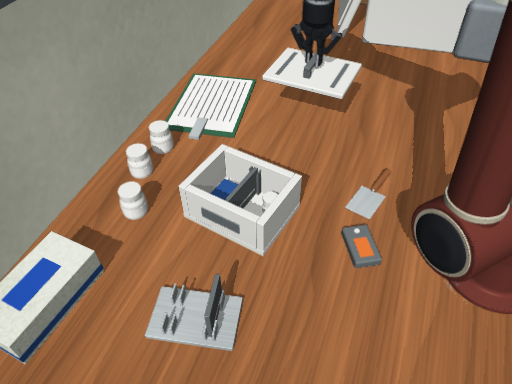

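Side view: the lid hangs level at (312,72), the panel is in the box at (240,190), and the narrow panel is still in the stand. I'll carry the lid over the box.

Request:
arm_command --plan '[[[1,0,0,0,0,0],[4,0.1,0,0,0,0.01],[8,0.3,0,0,0,0.02],[12,0.5,0,0,0,0.03],[16,0.7,0,0,0,0.04],[20,0.9,0,0,0,0.05],[24,1.1,0,0,0,0.06],[28,1.3,0,0,0,0.07],[32,1.5,0,0,0,0.08],[35.5,1.6,0,0,0,0.09],[38,1.7,0,0,0,0.099],[39,1.7,0,0,0,0.099]]]'

```text
t: 14.22
tool_pos: [0.5612, 0.0324, 0.3628]
tool_rot: [-2.421, -1.997, 0.002]
contact_force: [-0.5, 0.0, -2.6]
opening: 0.0163
grip_force: 78.8
```

Request:
arm_command --plan '[[[0,0,0,0,0,0],[0,0,2,0,0,0],[0,0,3.2,0,0,0],[0,0,3.8,0,0,0],[0,0,3.8,0,0,0],[0,0,3.8,0,0,0],[0,0,3.8,0,0,0]]]'

```text
t: 14.8
tool_pos: [0.5622, 0.0281, 0.3273]
tool_rot: [2.428, 1.993, 0.001]
contact_force: [-0.0, 0.4, -2.8]
opening: 0.016
grip_force: 78.8
```

```bash
python3 go.py 562.2 29.2 147 -11.2; python3 - <<'E'
from h import *
for n in('side','top'):
    im,d,W=pts(n);cv2.imwrite(f'pics/{n}3.png',im)
    w=W.reshape(-1,3)*1000
    m=(abs(w[:,0]-562)<140)&(abs(w[:,1]-30)<140)
    s=w[m&(w[:,2]>136)&(w[:,2]<152)]
    print(n,len(s),cv2.minAreaRect(s[:,:2].astype(np.float32)),np.median(s[:,2]))
E
```

```text
shift cm [ 0.11 -0.02  2.56] turn [ 0.001 -0.    -0.   ]
t 14.8 grasp [562.3  28.1 172.6] yaw -11.22 tilt z [ 8.e-04 -1.e-04 -1.e+00] F [-0.   0.4 -2.8] op 16.0 gf 78.8
side 4835 ((563.2648315429688, 30.04888916015625), (172.59629821777344, 220.8058624267578), 78.7091293334961) 147.01120550461778
top 3263 ((562.2255249023438, 31.12895965576172), (170.15853881835938, 220.34365844726562), 78.92568969726562) 143.8506610808984
```

Request:
arm_command --plan '[[[0,-0.07,0.3,0,0,0],[0,-0.07,0.6,0,0,0],[0,-0.07,0.9,0,0,0],[0,-0.07,1.2,0,0,0],[0,-0.07,1.5,0,0,0],[0,-0.07,1.8,0,0,0],[0,-0.07,2.1,0,0,0],[0,-0.07,2.1,0,0,0],[0,-0.07,2.1,0,0,0]]]'

```text
t: 15.65
tool_pos: [0.5612, 0.0288, 0.3053]
tool_rot: [-2.427, -1.994, 0.001]
contact_force: [0.2, 0.6, -2.7]
opening: 0.0167
grip_force: 78.9
```

Request:
arm_command --plan '[[[0,0,0.1,0,0,0],[0,0,0.2,0,0,0],[0,0,0.3,0,0,0],[0,0,0.3,0,0,0],[0,0,0.3,0,0,0]]]'

```text
t: 16.07
tool_pos: [0.5614, 0.0288, 0.3032]
tool_rot: [2.427, 1.994, 0.001]
contact_force: [0.5, -0.3, 0.5]
opening: 0.0162
grip_force: 79.2
```

Request:
arm_command --plan '[[[0,0,0.1,0,0,0],[0,0,0.1,0,0,0],[0,0,0.1,0,0,0]]]'

```text
t: 16.32
tool_pos: [0.5615, 0.0288, 0.3032]
tool_rot: [2.427, 1.995, 0.0]
contact_force: [-4.6, 0.5, 4.4]
opening: 0.0163
grip_force: 79.9
```

Request:
arm_command --plan '[[[0,0,0,0,0,0],[0,0,0,0,0,0],[0,0,0,0,0,0],[0,0,0,0,0,0],[0,0,0,0,0,0]]]' --gripper 0

```text
t: 16.73
tool_pos: [0.5613, 0.0288, 0.3016]
tool_rot: [-2.427, -1.995, -0.0]
contact_force: [0.1, -0.2, -0.2]
opening: 0.0425
grip_force: 0.0
```

Request:
arm_command --plan '[[[0,0,-0.5,0,0,0],[0,0,-1.5,0,0,0],[0,0,-3,0,0,0],[0,0,-6,0,0,0],[0,0,-9,0,0,0],[0,0,-12,0,0,0],[-4,0,-12,0,0,0],[-8,0,-12,0,0,0],[-12,0,-12,0,0,0],[-16,0,-12,0,0,0],[-20,0,-12,0,0,0],[-20,0,-12,0,0,0]]]'

```text
t: 17.73
tool_pos: [0.5212, -0.1726, 0.423]
tool_rot: [2.432, 1.984, -0.003]
contact_force: [0.3, -0.1, -0.3]
opening: 0.0429
grip_force: 0.0
```

```bash
python3 - <<'E'
from h import *
for n in('side','top'):
    im,d,W=pts(n);cv2.imwrite(f'pics/{n}4.png',im)
    w=W.reshape(-1,3)*1000
    m=(abs(w[:,0]-562)<140)&(abs(w[:,1]-30)<140)
    s=w[m&(w[:,2]>113)&(w[:,2]<127)]
    A=np.c_[s[:,0]-562,s[:,1]-30,np.ones(len(s))];q=s[:,2]
    for _ in range(4):
        k=np.linalg.lstsq(A,q,rcond=None)[0];g=abs(q-A@k)<3;A,q=A[g],q[g]
    print(n,len(s),cv2.minAreaRect(s[:,:2].astype(np.float32)),k)
    b=w[m&(w[:,2]>144)&(w[:,2]<158)];print('bar',cv2.minAreaRect(b[:,:2].astype(np.float32)))
E
```

```text
side 5214 ((562.5226440429688, 31.169334411621094), (173.0741424560547, 221.02365112304688), 78.58058166503906) [ 1.32049427e-03 -2.83912965e-03  1.22961754e+02]
bar ((562.3973388671875, 31.87851905822754), (99.98654174804688, 18.650056838989258), 78.84271240234375)
top 7645 ((561.1082153320312, 31.95708465576172), (169.99102783203125, 220.15182495117188), 78.7879638671875) [-1.51943869e-03  7.47510033e-04  1.19407861e+02]
bar ((561.0914306640625, 31.843631744384766), (99.12539672851562, 18.2213134765625), 78.70072174072266)
```

View pics/side4.png

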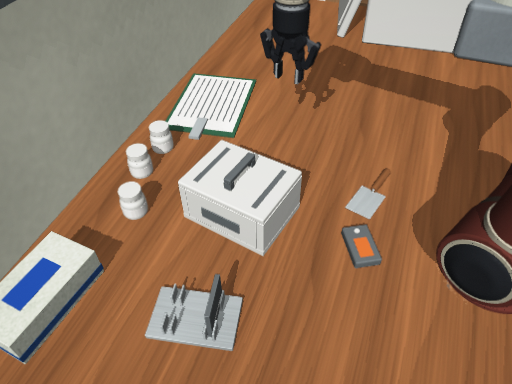

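The lid sits flush and level on the box at (240,190): cover top about 120 mm, centre within 1–2 mm, square to under 0.5°. The gripper is clear of everything, so I'm handing in.

```bash
python3 -c "
from station import *
print(finish_job())"
```

```text
the job is handed in; nothing more can be done
None
```

The job is handed in, with no verdict returned: the wider panel measured down in both grooves, the lid level and centred within 2 mm, the narrow panel still in the stand, and the cups and cold pack looked undisturbed before the lid went on.

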